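# Fetch the top pot from behind the model towers

### The arm

A 6-joint arm with a two-finger parallel gripper is mounted at the origin on the work surface. World frame = base frame: x ahead of the robot, y to its left, z up, the work surface at z = 0. Lengths are in m, angles in rad, forces in N, time in s.
With the tool pointing down it reaches from about 0.35 to 0.975 m from the base axis. Payload 4.9 kg.
Tool frame: the origin (TCP) lies at the very end of the fingers, on their centre line; the grasp point (between the pads) lies 19 mm behind it; z points along the fingers, y is the line along which they close (so a half turn about z gives the same grasp; the last joint's range is limited). The gripper opens to 85 mm and grips with 20 to 120 N. Pads are 22 mm wide; open, the fingers measure 114 mm over their backs; the gripper's body (76 mm by 85 mm) begins 54 mm behind the grasp point. The pads swing forward as they close: fully open they stand 13 mm farther back than shut.
Start: joints at [-1.377, 0.053, 1.613, -0, 1.476, -0.119], TCP at [0.192, -0.595, 0.231] pointing down, gripper open.
Joint ranges: [-3.01, 3.01], [-1.01, 2.22], [0.06, 2.58], [-1.02, 4.17], [0.09, 2.62], [-3.14, 3.14]. Speed limits (rad/s): [2.57, 2.57, 3.14, 3.14, 3.14, 3.14].

### API

Orientations are given as a rotation vector (axis times angle).
In Python, from station import * gives the robot as it stands.
- The arm moves only by the shell command python3 -m crank 'ROWS' [OPENING] [FORCE]. ROWS is JSON, a list of rows, each an object with "offset": the shift along the tool's x, y, z in m, a list of three; "twist": the turn, a rotation vector about the tool's x, y, z in degrees, a list of three. In form: [{"offset": [x, y, z], "twist": [rx, ry, rz]}, ...]. A call has 1 to 20 rows; each row is the pose to reach, as a shift and turn from the pose commanded when the call began, along the tool's axes at that moment; what a row does not reach only later rows make up. A row lasts 1/8 s, in which the tool goes at most 62.5 mm and 10.7 degrees, less where a joint would pass 70% of its speed; a pose out of reach is approached as far as the arm can. A call with a gripper value outside its range is refused whole. OPENING is the opening, from 0 (shut) to 1 (fully open), set as the call begins (- or left out, the last holds). The fingers move at their own pace and stop on an object; FORCE is the grip in N (left out, the last holds). Time passes only in rows, so rows that repeat a pose let the fingers close. It gives the time, the measured TCP pose, the force, the opening and the grip force at its end, in the units of the state.
- get_obs(): the state, without advancing time (a new reading comes with each control period).
- get_image(name): name is "scene" or "top" or "wrist"; returns the picture (400x640x3 uint8, red, green, blue); there is no depth.
- get_calibration(name): a dict with "intrinsics" (3x3 intrinsics, pixels), "world_from_camera" (4x4, takes a point from camera to world coordinates); the wrist camera has in their place "tool_from_camera" (4x4, takes a point from camera to tool coordinates, whose origin is the TCP and whose axes are the flange's). Camera axes: x right, y up, looking along -z (the intrinsics and any distortion apply to the point x, -y, -z); pixel columns grow to the right and rows downward; lengths in m; the calibration is good to about 2 mm. A picture is of the moment at which its call begins: read the wrist's pose just before it. get_calibration takes no time and is no camera call.
- finish_job(): hands the job in; it is judged then, once.
Trained networks look in the newest picture that a camera, given by its name, has taken for a name from the list of things; names that differ only in an ending like _2 or _b are one class to them, and where a whole thing is asked for, a point or a joint stands for the part that bears it (a point fixed in the world has none). Each returns a list of dicts, best first, with "confidence" (0 to 1); they miss things now and then, are a little off and sometimes report something else, mostly with a low value. They report only what shows in the picture. A call takes as long as a camera call.
- cut_out(query, camera): "region" (400x640 bool, what is visible of it) and "rect" ([centre column, centre row, width, height] in pixels, round what is visible of it).
The state is a dict: "t": time; "q": joint angles; "dq": joint speeds; "effort": joint torques, N m; "tool_pos": TCP position; "tool_rot": TCP orientation; "contact_force": force on the tool from outside, world axes, zero at the start; "wrist_torque": the same for the moment, N m; "opening": finger opening in m; "grip_force": force on a finger pad.
Only numpy, scipy, OpenCV 4.12 (cv2) and the standard library are available. Lean on these libraries where they do the work, as an engineer would, in place of code of your own. Each camera call takes 0.05 s, during which the arm holds its last target. There are 200 camera calls.

### The job

On the crib-maker's model courtyard two tall towers stand in front of a pair of nested flower pots: first lift both towers out and stand them upright in the shallow side tray, then take only the upper pot off the stack and stand it in the middle of the painting turntable, leaving the lower pot standing where it is. After that put each tower back upright in the middle of its own foundation, the square tower on the square slab and set square to it, the round tower on the round slab. Set everything down gently without dropping or toppling it, and leave the red horn charm and the glue bottle where they stand.

Things in the scene. Friction and masses are not known exactly. Their poses are not given: they have to be found in the camera images.
- square_tower: loose wooden model tower, square plan 46 x 46 mm, shaft straight to 144 mm, flat roof tile to 150 mm in all; 0.15 to 0.27 kg. Origin: centre of its underside; z up the tower, x and y square to its faces. Stands on the square foundation at the start
- round_tower: loose wooden model tower, round, 48 mm diameter, shaft straight to 140 mm, low conical roof to 150 mm in all; 0.15 to 0.27 kg. Origin: centre of its underside; z up the tower. Stands on the round foundation at the start
- upper_pot: loose terracotta flower pot 54 mm tall, about 0.1 kg: conical body (32 mm diameter at the foot, 44 mm at 26 mm up) and above it a straight rim collar of 56 mm outer diameter from 26 to 54 mm up, wall 4 mm. Origin: centre of its underside; z up. At the start nested in the lower pot with its collar resting on the lower pot's rim, origin 28 mm above the lower pot's, 2 mm play all round; only its 28 mm high collar shows, directly above the lower pot's equal collar
- lower_pot: loose flower pot of the same shape and size (54 mm tall, 56 mm collar from 26 to 54 mm up), standing on the courtyard board; its rim is where the upper pot's collar begins. Origin: centre of its underside; z up
- square_foundation: fixed grey square slab 56 x 56 x 5 mm on the 10 mm thick, 190 x 170 mm cork courtyard board (a wall 30 mm above the bench runs along the board's edge behind the pots). Origin: centre of its underside, top 5 mm above it; x and y square to its sides; x points from the foundations towards the pots' side of the board. The two foundations lie side by side, 90 mm apart along this y
- round_foundation: fixed grey round slab 58 mm diameter, 5 mm thick, on the same board. Origin: centre of its underside, top 5 mm above it; x as for the square slab
- tray: fixed shallow grey plastic tray, 220 mm along its x, 130 mm along its y, floor 4 mm above the bench, rim 4 mm thick and 12 mm high. Origin: centre of its underside, on the bench. Room for both towers side by side along its x
- turntable: fixed round metal painting turntable, 120 mm diameter disc with a thin dark ring marked on it (90 mm diameter), top 34 mm above the bench. Origin: centre of its underside, on the bench. The disc does not turn
- charm: loose red horn-shaped charm on a dark wooden foot 34 mm in diameter, 91 mm tall; bystander. Origin: centre of its underside
- glue: loose white glue bottle with black cap, 40 mm diameter, 95 mm tall; bystander. Origin: centre of its underside

How it is judged:
On the way, in this order (a step that is already met when the one before it is completed fails the run):
1. both towers stand upright and released in the side tray, the two pots still nested and unmoved (x of square_tower in the frame of tray between -0.085 and 0.085 m and y of square_tower in the frame of tray between -0.042 and 0.042 m and z of square_tower in the frame of tray between 0 and 0.01 m and angle between each of square_tower, round_tower, lower_pot's own z axis and vertical below 0.1 rad and contact force between the fingers and square_tower below 0.2 N and linear speed of each of square_tower, round_tower below 0.03 m/s and x of round_tower in the frame of tray between -0.085 and 0.085 m and y of round_tower in the frame of tray between -0.042 and 0.042 m and z of round_tower in the frame of tray between 0 and 0.01 m and contact force between the fingers and round_tower below 0.2 N and horizontal distance between upper_pot and lower_pot below 0.008 m and z of upper_pot in the frame of lower_pot below 0.034 m and distance of lower_pot from where it was at the start of the episode below 0.015 m), for 0.2 s.
2. the upper pot stands upright and released within 15 mm of the middle of the turntable, the lower pot in its place, both towers still in the tray (horizontal distance between upper_pot and turntable below 0.015 m and z of upper_pot in the frame of turntable between 0.03 and 0.038 m and angle between each of upper_pot, square_tower, round_tower, lower_pot's own z axis and vertical below 0.1 rad and contact force between the fingers and upper_pot below 0.2 N and linear speed of each of upper_pot, square_tower, round_tower below 0.03 m/s and x of square_tower in the frame of tray between -0.085 and 0.085 m and y of square_tower in the frame of tray between -0.042 and 0.042 m and z of square_tower in the frame of tray between 0 and 0.01 m and contact force between the fingers and square_tower below 0.2 N and x of round_tower in the frame of tray between -0.085 and 0.085 m and y of round_tower in the frame of tray between -0.042 and 0.042 m and z of round_tower in the frame of tray between 0 and 0.01 m and contact force between the fingers and round_tower below 0.2 N and distance of lower_pot from where it was at the start of the episode below 0.015 m), for 0.2 s.
At the end, for the whole second after the job is handed in: each tower stands upright, released and at rest within 12 mm of the middle of its own foundation, the square one squared up within 0.25 rad; the upper pot stands upright, released and at rest within 15 mm of the middle of the turntable; the lower pot stands upright within 15 mm of its starting place (horizontal distance between square_tower and square_foundation below 0.012 m and z of square_tower in the frame of square_foundation between 0.001 and 0.009 m and angle between each of square_tower, round_tower, upper_pot, lower_pot's own z axis and vertical below 0.1 rad and contact force between the fingers and square_tower below 0.2 N and linear speed of each of square_tower, round_tower, upper_pot, lower_pot below 0.03 m/s and (angle between the x axis of square_tower and the x axis of square_foundation, either way round below 0.25 rad or angle between the x axis of square_tower and the y axis of square_foundation, either way round below 0.25 rad) and horizontal distance between round_tower and round_foundation below 0.012 m and z of round_tower in the frame of round_foundation between 0.001 and 0.009 m and contact force between the fingers and round_tower below 0.2 N and horizontal distance between upper_pot and turntable below 0.015 m and z of upper_pot in the frame of turntable between 0.03 and 0.038 m and contact force between the fingers and upper_pot below 0.2 N and distance of lower_pot from where it was at the start of the episode below 0.015 m); the robot touches nothing.
It fails at once if the lower pot is lifted more than 12 mm, shifted more than 25 mm or toppled (distance of lower_pot from where it was at the start of the episode above 0.025 m or height (world z) of lower_pot above 0.022 m or angle between lower_pot's own z axis and vertical above 0.5 rad).
It fails at once if the horn charm or the glue bottle is shifted more than 25 mm or knocked over (distance of any of charm, glue from where it was at the start of the episode above 0.025 m or angle between any of charm, glue's own z axis and vertical above 0.4 rad).
It fails at once if the square tower is dropped (falls faster than 0.6 m/s out of the fingers) or toppled ((contact force between the fingers and square_tower below 0.1 N and linear speed of square_tower above 0.6 m/s) or angle between square_tower's own z axis and vertical above 0.7 rad).
It fails at once if the round tower is dropped (falls faster than 0.6 m/s out of the fingers) or toppled ((contact force between the fingers and round_tower below 0.1 N and linear speed of round_tower above 0.6 m/s) or angle between round_tower's own z axis and vertical above 0.7 rad).
It fails at once if the upper pot is dropped (falls faster than 0.6 m/s out of the fingers) or toppled ((contact force between the fingers and upper_pot below 0.1 N and linear speed of upper_pot above 0.6 m/s) or angle between upper_pot's own z axis and vertical above 0.7 rad).
It also fails if it takes over 131 s, if anything falls off the work surface, if the arm or the gripper's body presses on something with over 40 N, if the wrist force passes 120 N, or if a joint passes its speed limit or range.

## Working session

There is one attempt and no reset: what is moved stays moved. The work goes in short steps, Python scripts to look and compute and a shell command to move; the robot and the scene stay as the last step left them, time stands still between calls to the robot, and variables do not carry over. Pictures are saved under pics/ and viewed, at most 14 in all, crops included, and the job is handed in when it is done.

```bash
mkdir -p pics; ls
python3 - <<'E'
from station import *
import cv2,numpy as np
o=get_obs();print({k:np.round(v,3) for k,v in o.items()})
for n in("scene","top","wrist"):
    im=get_image(n);cv2.imwrite(f"pics/{n}0.png",im[:,:,::-1])
    c=get_calibration(n);print(n,{k:np.round(v,3).tolist() for k,v in c.items()})
E
```

```text
pics
{'t': np.float64(0.0), 'q': array([-1.377,  0.053,  1.614,  0.   ,  1.476, -0.119]), 'dq': array([-0.   ,  0.002, -0.002,  0.002, -0.001,  0.   ]), 'effort': array([ 2.0000e-03, -3.9368e+01, -3.7018e+01,  0.0000e+00,  7.0000e-03,
        0.0000e+00]), 'tool_pos': array([ 0.192, -0.594,  0.23 ]), 'tool_rot': array([-3.101, -0.489,  0.   ]), 'contact_force': array([-0.668,  0.052, -0.312]), 'wrist_torque': array([-0.09 , -0.029,  0.004]), 'grip_force': np.float64(0.0), 'opening': np.float64(0.086)}
scene {'intrinsics': [[365.879, 0.0, 320.021], [0.0, 365.879, 203.824], [0.0, 0.0, 1.0]], 'world_from_camera': [[0.809, -0.383, 0.446, 0.924], [0.588, 0.519, -0.62, -0.479], [0.006, 0.764, 0.646, 0.542], [0.0, 0.0, 0.0, 1.0]]}
top {'intrinsics': [[454.204, 0.0, 322.234], [0.0, 454.204, 195.176], [0.0, 0.0, 1.0]], 'world_from_camera': [[-0.027, 0.991, -0.131, 0.461], [-0.999, -0.029, -0.015, -0.015], [-0.019, 0.13, 0.991, 0.894], [0.0, 0.0, 0.0, 1.0]]}
wrist {'intrinsics': [[308.278, 0.0, 317.563], [0.0, 308.278, 200.069], [0.0, 0.0, 1.0]], 'tool_from_camera': [[-0.001, 0.951, 0.31, 0.079], [1.0, 0.001, -0.0, -0.0], [-0.001, 0.31, -0.951, -0.142], [0.0, 0.0, 0.0, 1.0]]}
```

View pics/top0.png

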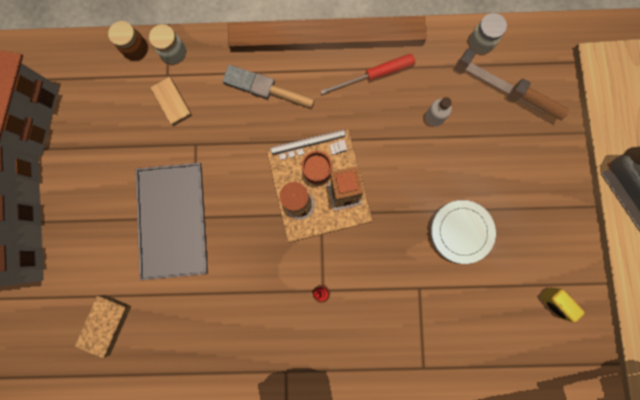

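View pics/scene0.png

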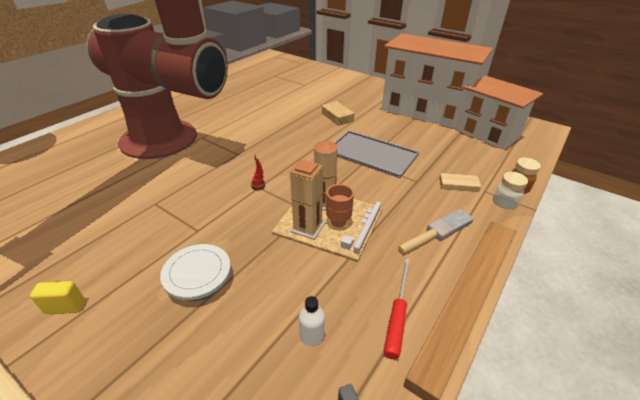

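```bash
cat > h.py <<'E'
from station import *
import cv2,numpy as np
from scipy.optimize import minimize
from scipy.spatial.transform import Rotation as R
def cam(n):
    c=get_calibration(n)
    if n=="wrist":
        o=get_obs();T=np.eye(4);T[:3,:3]=R.from_rotvec(o["tool_rot"]).as_matrix();T[:3,3]=o["tool_pos"]
        return c["intrinsics"],T@c["tool_from_camera"]
    return c["intrinsics"],np.array(c["world_from_camera"])
def proj(P,K,W):
    p=(np.asarray(P)-W[:3,3])@W[:3,:3]; p=p*[1,-1,-1]; u=p@np.array(K).T; return u[:,:2]/u[:,2:]
def ray(uv,K,W,z):
    d=np.linalg.inv(K)@[uv[0],uv[1],1]; d=W[:3,:3]@(d*[1,-1,-1]); o=W[:3,3]; return o+d*(z-o[2])/d[2]
a=np.linspace(0,2*np.pi,40,endpoint=False)
def cyl(d,z): return np.c_[d/2*np.cos(a),d/2*np.sin(a),0*a+z]
def box(w,l,z): return np.array([[sx*w/2,sy*l/2,z] for sx in(1,-1) for sy in(1,-1)])
# name: (parts, each a convex hull's points, base z, has yaw)
M={"square_tower":([np.r_[box(.046,.046,0),box(.046,.046,.15)]],.015,1),
"round_tower":([np.r_[cyl(.048,0),cyl(.048,.14),[[0,0,.15]]]],.015,0),
"upper_pot":([np.r_[cyl(.056,.026),cyl(.056,.054)]],.038,0),
"lower_pot":([np.r_[cyl(.032,0),cyl(.044,.026)],np.r_[cyl(.056,.026),cyl(.056,.054)]],.010,0),
"square_foundation":([np.r_[box(.056,.056,0),box(.056,.056,.005)]],.010,1),
"round_foundation":([np.r_[cyl(.058,0),cyl(.058,.005)]],.010,0),
"tray":([np.r_[box(.22,.13,0),box(.22,.13,.012)]],0,1),
"turntable":([np.r_[cyl(.12,.034),cyl(.12,.026)]],0,0),
"charm":([np.r_[cyl(.034,0),[[0,0,.091]]]],0,0),
"glue":([np.r_[cyl(.04,0),cyl(.04,.06),cyl(.016,.095)]],0,0)}
def sil(name,x,K,W,z=None):
    parts,z0,_=M[name]; z=z0 if z is None else z
    m=np.zeros((400,640),np.uint8); r=R.from_euler("z",x[2] if len(x)>2 else 0).as_matrix()
    for p in parts:
        u=proj(p@r.T+[x[0],x[1],z],K,W)
        h=cv2.convexHull(np.round(u*16).astype(np.int32)); cv2.fillConvexPoly(m,h,1,cv2.LINE_8,4)
    return m>0
def find(name,cams,z=None,img=True,x0=None,best=0):
    out={}
    for n in cams:
        C=cam(n)
        if img: get_image(n)
        r=cut_out(name,n)
        if not r: print(name,n,"none");continue
        r=r[best];reg=np.array(r["region"]);yy,xx=np.nonzero(reg)
        par=M[name][0];zc=np.mean([p[:,2].mean() for p in par])+(M[name][1] if z is None else z)
        g=ray((xx.mean(),yy.mean()),*C,zc)[:2] if x0 is None else x0
        yaws=np.radians([0,22,45,68,90,112,135,158]) if M[name][2] else [None]
        def cost(x):
            s=sil(name,x,*C,z); return 1-(s&reg).sum()/max(1,(s|reg).sum())
        bestf=None
        for y in yaws:
            q=np.r_[g,[] if y is None else [y]]
            d=np.vstack([q]+[q+e for e in np.diag([.012,.012,.2][:len(q)])])
            f=minimize(cost,q,method="Nelder-Mead",options=dict(initial_simplex=d,xatol=2e-4,fatol=1e-4))
            if bestf is None or f.fun<bestf.fun:bestf=f
        print(name,n,"conf %.2f"%r["confidence"],np.round(bestf.x,4),"IoU %.2f"%(1-bestf.fun),"rect",np.round(r["rect"]))
        out[n]=bestf.x
    return out
E
python3 - <<'E'
from h import *
get_image("top");get_image("scene")
for n in M: find(n,["top","scene"],img=False)
E
```

```text
square_tower top conf 0.76 [ 0.5779 -0.044   0.1208] IoU 0.93 rect [347. 189.  37.  43.]
square_tower scene conf 0.72 [ 0.5814 -0.0465  0.3491] IoU 0.92 rect [308. 197.  33.  74.]
round_tower top conf 0.75 [0.5582 0.0425] IoU 0.95 rect [298. 198.  34.  34.]
round_tower scene conf 0.85 [0.5496 0.06  ] IoU 0.59 rect [325. 175.  26.  61.]
upper_pot top none
upper_pot scene conf 0.92 [0.6231 0.0094] IoU 0.91 rect [340. 198.  31.  30.]
lower_pot top conf 0.62 [0.6037 0.0071] IoU 0.04 rect [318. 184.  15.   7.]
lower_pot scene conf 0.88 [0.6221 0.0049] IoU 0.46 rect [338. 215.  30.  24.]
square_foundation top conf 0.54 [ 0.5765 -0.0451  0.1714] IoU 0.11 rect [344. 199.  36.  27.]
square_foundation scene conf 0.43 [ 0.5804 -0.0454  0.1667] IoU 0.30 rect [307. 230.  34.  18.]
round_foundation top conf 0.20 [ 0.5038 -0.2892] IoU 0.25 rect [462. 235.  65.  63.]
round_foundation scene none
tray top conf 0.81 [0.5358 0.2983 0.069 ] IoU 0.96 rect [170. 222.  70. 118.]
tray scene conf 0.89 [0.5376 0.2995 0.0706] IoU 0.94 rect [377. 153.  88.  50.]
turntable top conf 0.67 [ 0.498  -0.2651] IoU 0.99 rect [464. 235.  70.  63.]
turntable scene conf 0.59 [ 0.5001 -0.2658] IoU 0.97 rect [196. 273.  72.  60.]
charm top conf 0.70 [0.3877 0.0056] IoU 0.97 rect [322. 293.  22.  14.]
charm scene conf 0.83 [0.3909 0.0091] IoU 0.75 rect [258. 174.  19.  32.]
glue top conf 0.66 [ 0.732  -0.2328] IoU 0.91 rect [438. 111.  26.  24.]
glue scene conf 0.87 [ 0.7304 -0.2299] IoU 0.90 rect [310. 320.  24.  46.]
```

```bash
cat >> h.py <<'E'
def go(x,y,z,yaw):
    "offset (mm) and twist (deg) from here to a tool-down pose, tool x at the yaw"
    o=get_obs();A=R.from_rotvec(o["tool_rot"])
    d=A.inv().apply(np.array([x,y,z])-o["tool_pos"])
    B=R.from_euler("z",yaw)*R.from_euler("x",np.pi)
    print("t %.1f"%o["t"],"offset",np.round(d,4),"dist %.3f"%np.linalg.norm(d),"twist",np.round(np.degrees((A.inv()*B).as_rotvec()),2),"open %.3f F"%o["opening"],np.round(o["contact_force"],1))
E
python3 -c "
from h import *
go(.575,0,.30,1.77)"
```

```text
t 1.2 offset [ 0.5471 -0.4481 -0.0687] dist 0.710 twist [  0.    -0.   -83.49] open 0.085 F [-0.4  0.1  0.1]
```

```bash
python3 -m crank '[{"offset":[0.05,-0.04,-0.04],"twist":[0,0,-8]},{"offset":[0.1,-0.08,-0.069],"twist":[0,0,-16]},{"offset":[0.547,-0.448,-0.069],"twist":[0,0,-83.5]},{"offset":[0.547,-0.448,-0.069],"twist":[0,0,-83.5]},{"offset":[0.547,-0.448,-0.069],"twist":[0,0,-83.5]},{"offset":[0.547,-0.448,-0.069],"twist":[0,0,-83.5]},{"offset":[0.547,-0.448,-0.069],"twist":[0,0,-83.5]},{"offset":[0.547,-0.448,-0.069],"twist":[0,0,-83.5]},{"offset":[0.547,-0.448,-0.069],"twist":[0,0,-83.5]},{"offset":[0.547,-0.448,-0.069],"twist":[0,0,-83.5]},{"offset":[0.547,-0.448,-0.069],"twist":[0,0,-83.5]},{"offset":[0.547,-0.448,-0.069],"twist":[0,0,-83.5]},{"offset":[0.547,-0.448,-0.069],"twist":[0,0,-83.5]},{"offset":[0.547,-0.448,-0.069],"twist":[0,0,-83.5]},{"offset":[0.547,-0.448,-0.069],"twist":[0,0,-83.5]},{"offset":[0.547,-0.448,-0.069],"twist":[0,0,-83.5]}]' 1
python3 - <<'E'
from h import *
im=get_image("wrist");K,W=cam("wrist")
cv2.imwrite("pics/w1.png",im[:,:,::-1])
for n in ["square_tower","round_tower","upper_pot","lower_pot","square_foundation","round_foundation"]: find(n,["wrist"],img=False)
E
```

```text
t: 3.25
tool_pos: [0.5746, -0.001, 0.3005]
tool_rot: [1.991, 2.43, 0.0]
contact_force: [0.3, 0.6, -0.3]
opening: 0.0854
grip_force: 0.0
square_tower wrist none
round_tower wrist conf 0.57 [0.5598 0.0425] IoU 0.95 rect [313. 135.  53.  53.]
upper_pot wrist conf 0.63 [0.6221 0.0055] IoU 0.93 rect [358. 172.  51.  48.]
lower_pot wrist conf 0.52 [0.6169 0.0054] IoU 0.06 rect [348. 155.  32.  10.]
square_foundation wrist conf 0.77 [ 0.582  -0.0343  0.675 ] IoU 0.08 rect [314. 178.  41.  13.]
round_foundation wrist conf 0.52 [ 0.5802 -0.0575] IoU 0.39 rect [313. 214.  48.  75.]
```

View pics/w1.png

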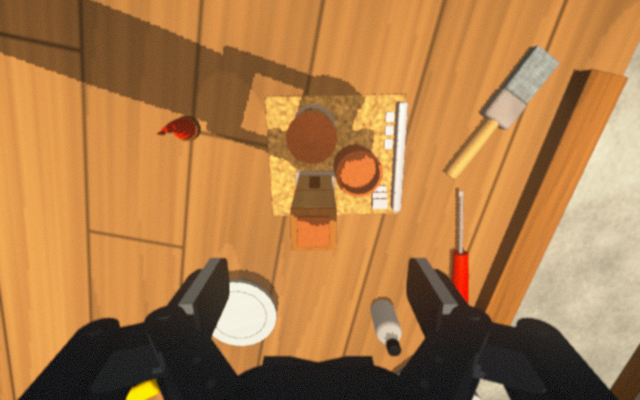

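Run:
```python
from h import *
C=cam("wrist")
im=get_image("wrist")
print("roof",ray((313.5,232),*C,.165),"round",ray((312,136),*C,.16))
p=[ray(u,*C,.010) for u in((266,97),(274,214),(379,95))]
print(np.round(p,4)); d=p[0]-p[1];print("edge yaw",np.arctan2(-d[0],d[1]),np.linalg.norm(d)); d=p[2]-p[0];print(np.arctan2(d[1],d[0]))
cv2.imwrite("pics/w1c.png",cv2.resize(im[80:260,250:420,::-1],None,fx=4,fy=3.3,interpolation=cv2.INTER_CUBIC))
```

```text
roof [ 0.57904415 -0.04382927  0.165     ] round [0.55992549 0.04619437 0.16      ]
[[ 0.4909  0.0674  0.01  ]
 [ 0.5268 -0.0948  0.01  ]
 [ 0.6375  0.0994  0.01  ]]
edge yaw 0.21811497064698077 0.1661366540379529
0.21474730152887628
```

View pics/w1c.png

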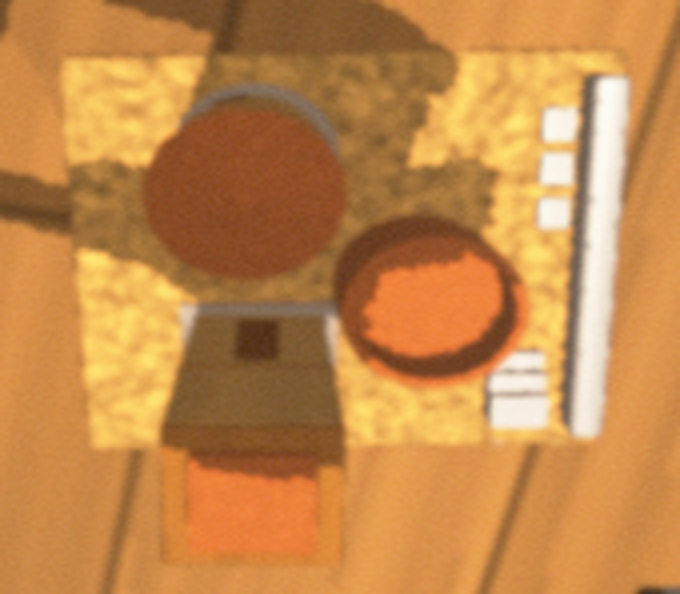

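```bash
python3 -c "
from h import *
go(.579,-.044,.111,1.78)"
```

```text
t 3.6 offset [-0.0438 -0.0047  0.1893] dist 0.194 twist [ 0.    0.   -0.57] open 0.086 F [-0.9 -0.2 -0.3]
```

```bash
python3 -m crank '[{"offset":[-0.022,-0.002,0.02],"twist":[0,0,-0.5]},{"offset":[-0.044,-0.005,0.05],"twist":[0,0,-0.5]},{"offset":[-0.044,-0.005,0.09],"twist":[0,0,-0.5]},{"offset":[-0.044,-0.005,0.12],"twist":[0,0,-0.5]},{"offset":[-0.044,-0.005,0.15],"twist":[0,0,-0.5]},{"offset":[-0.044,-0.005,0.175],"twist":[0,0,-0.5]},{"offset":[-0.044,-0.005,0.189],"twist":[0,0,-0.5]},{"offset":[-0.044,-0.005,0.189],"twist":[0,0,-0.5]},{"offset":[-0.044,-0.005,0.189],"twist":[0,0,-0.5]}]' 1
python3 -m crank '[{"offset":[0,0,0],"twist":[0,0,0]},{"offset":[0,0,0],"twist":[0,0,0]},{"offset":[0,0,0],"twist":[0,0,0]},{"offset":[0,0,0],"twist":[0,0,0]},{"offset":[0,0,0],"twist":[0,0,0]},{"offset":[0,0,0],"twist":[0,0,0]},{"offset":[0,0,0],"twist":[0,0,0]},{"offset":[0,0,0],"twist":[0,0,0]}]' 0 40
```

```text
t: 4.78
tool_pos: [0.5796, -0.0444, 0.1127]
tool_rot: [1.978, 2.439, 0.002]
contact_force: [-0.3, -0.7, 0.8]
opening: 0.0854
grip_force: 0.0
t: 5.78
tool_pos: [0.5793, -0.0443, 0.1122]
tool_rot: [1.978, 2.439, 0.001]
contact_force: [-1.1, 0.1, 5.2]
opening: 0.0456
grip_force: 41.5
```

```bash
python3 -m crank '[{"offset":[0,0,-0.005],"twist":[0,0,0]},{"offset":[0,0,-0.012],"twist":[0,0,0]},{"offset":[0,0,-0.025],"twist":[0,0,0]},{"offset":[0,0,-0.045],"twist":[0,0,0]},{"offset":[0,0,-0.07],"twist":[0,0,0]},{"offset":[0,0,-0.095],"twist":[0,0,0]},{"offset":[0,0,-0.12],"twist":[0,0,0]},{"offset":[0,0,-0.145],"twist":[0,0,0]},{"offset":[0,0,-0.165],"twist":[0,0,0]},{"offset":[0,0,-0.18],"twist":[0,0,0]},{"offset":[0,0,-0.185],"twist":[0,0,0]},{"offset":[0,0,-0.185],"twist":[0,0,0]}]'
python3 - <<'E'
from h import *
go(.592,.303,.292,1.78)
print(get_obs()["tool_pos"],get_obs()["opening"],get_obs()["grip_force"])
E
```

```text
t: 7.28
tool_pos: [0.5786, -0.0442, 0.2961]
tool_rot: [-1.978, -2.44, 0.0]
contact_force: [-0.3, -0.3, -2.3]
opening: 0.0454
grip_force: 41.0
t 7.3 offset [0.3369 0.0848 0.0041] dist 0.347 twist [-0.03 -0.01 -0.06] open 0.045 F [-0.3 -0.3 -2.3]
[ 0.57863754 -0.04416575  0.29606898] 0.04538638331260318 41.04820132255554
```

```bash
python3 -m crank '[{"offset":[0.01,0.003,0],"twist":[0,0,0]},{"offset":[0.03,0.008,0],"twist":[0,0,0]},{"offset":[0.06,0.015,0],"twist":[0,0,0]},{"offset":[0.1,0.025,0],"twist":[0,0,0]},{"offset":[0.14,0.035,0],"twist":[0,0,0]},{"offset":[0.18,0.045,0],"twist":[0,0,0]},{"offset":[0.22,0.055,0],"twist":[0,0,0]},{"offset":[0.26,0.065,0],"twist":[0,0,0]},{"offset":[0.295,0.074,0],"twist":[0,0,0]},{"offset":[0.32,0.081,0.01],"twist":[0,0,0]},{"offset":[0.333,0.084,0.03],"twist":[0,0,0]},{"offset":[0.337,0.085,0.06],"twist":[0,0,0]},{"offset":[0.337,0.085,0.09],"twist":[0,0,0]},{"offset":[0.337,0.085,0.12],"twist":[0,0,0]},{"offset":[0.337,0.085,0.15],"twist":[0,0,0]},{"offset":[0.337,0.085,0.17],"twist":[0,0,0]},{"offset":[0.337,0.085,0.18],"twist":[0,0,0]},{"offset":[0.337,0.085,0.186],"twist":[0,0,0]},{"offset":[0.337,0.085,0.186],"twist":[0,0,0]},{"offset":[0.337,0.085,0.186],"twist":[0,0,0]}]'
python3 - <<'E'
from h import *
im=get_image("scene");cv2.imwrite("pics/s2.png",im[60:260,220:460,::-1].repeat(3,0).repeat(3,1)[:600,:720])
go(.592,.303,.1015,1.78)
find("square_tower",["scene"],z=.012,img=False)
E
```

```text
t: 9.78
tool_pos: [0.593, 0.3034, 0.1116]
tool_rot: [1.978, 2.439, 0.003]
contact_force: [0.1, 0.3, -1.2]
opening: 0.0457
grip_force: 41.1
t 9.8 offset [-0.0002 -0.0011  0.0101] dist 0.010 twist [ 0.12 -0.02 -0.06] open 0.046 F [-0.1 -0.2 -2.4]
square_tower scene conf 0.84 [0.5925 0.3015 0.5577] IoU 0.92 rect [396. 129.  28.  63.]
```

View pics/s2.png

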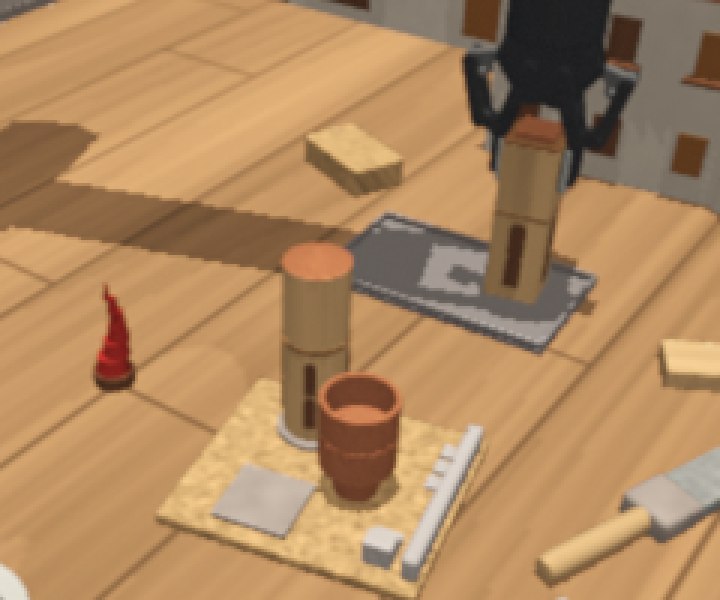

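```bash
python3 -m crank '[{"offset":[0,-0.001,0.003],"twist":[0,0,0]},{"offset":[0,-0.001,0.006],"twist":[0,0,0]},{"offset":[0,-0.001,0.008],"twist":[0,0,0]},{"offset":[0,-0.001,0.0095],"twist":[0,0,0]},{"offset":[0,-0.001,0.0105],"twist":[0,0,0]},{"offset":[0,-0.001,0.0105],"twist":[0,0,0]},{"offset":[0,-0.001,0.0105],"twist":[0,0,0]}]'
python3 -m crank '[{"offset":[0,0,0],"twist":[0,0,0]},{"offset":[0,0,0],"twist":[0,0,0]},{"offset":[0,0,0],"twist":[0,0,0]},{"offset":[0,0,0],"twist":[0,0,0]},{"offset":[0,0,0],"twist":[0,0,0]},{"offset":[0,0,0],"twist":[0,0,0]}]' 1
```

```text
t: 10.75
tool_pos: [0.5913, 0.3029, 0.1013]
tool_rot: [-1.979, -2.44, 0.001]
contact_force: [-3.1, -0.9, 4.9]
opening: 0.0459
grip_force: 42.0
t: 11.5
tool_pos: [0.5913, 0.3029, 0.0998]
tool_rot: [1.979, 2.44, -0.0]
contact_force: [0.0, 0.7, -0.2]
opening: 0.0853
grip_force: 0.0
```

Contact felt (about 5 N) and released. Rise and go to the round tower.

```bash
python3 -m crank '[{"offset":[0,0,-0.02],"twist":[0,0,0]},{"offset":[0,0,-0.06],"twist":[0,0,0]},{"offset":[0,0,-0.11],"twist":[0,0,0]},{"offset":[0,0,-0.16],"twist":[0,0,0]},{"offset":[0,0,-0.18],"twist":[0,0,0]},{"offset":[0,0,-0.18],"twist":[0,0,0]}]'
python3 - <<'E'
from h import *
get_image("scene");get_image("top")
find("square_tower",["scene","top"],z=.004,img=False)
find("square_foundation",["scene","top"],img=False)
find("round_tower",["top","scene"],img=False)
go(.559,.044,.111,1.78)
E
```

```text
t: 12.25
tool_pos: [0.592, 0.3032, 0.2823]
tool_rot: [1.977, 2.439, 0.006]
contact_force: [-0.1, 0.3, -0.2]
opening: 0.0852
grip_force: 0.0
square_tower scene conf 0.83 [0.5924 0.3014 0.2935] IoU 0.93 rect [396. 131.  29.  60.]
square_tower top conf 0.81 [0.5885 0.2999 1.6103] IoU 0.92 rect [154. 188.  63.  40.]
square_foundation scene conf 0.74 [ 0.5794 -0.0432  0.1898] IoU 0.93 rect [308. 227.  33.  24.]
square_foundation top conf 0.77 [ 0.5777 -0.0459  0.207 ] IoU 0.94 rect [346. 192.  33.  34.]
round_tower top conf 0.64 [0.5587 0.0423] IoU 0.86 rect [299. 200.  34.  34.]
round_tower scene conf 0.85 [0.5555 0.0489] IoU 0.83 rect [326. 174.  27.  64.]
t 12.7 offset [-0.2465 -0.0841  0.1674] dist 0.310 twist [-0.15  0.02 -0.07] open 0.085 F [ 0.3 -0.9  0.2]
```

```bash
python3 -m crank '[{"offset":[-0.03,-0.01,0],"twist":[0,0,0]},{"offset":[-0.08,-0.027,0],"twist":[0,0,0]},{"offset":[-0.13,-0.044,0],"twist":[0,0,0]},{"offset":[-0.18,-0.061,0],"twist":[0,0,0]},{"offset":[-0.22,-0.075,0],"twist":[0,0,0]},{"offset":[-0.246,-0.084,0],"twist":[0,0,0]},{"offset":[-0.2465,-0.084,0.03],"twist":[0,0,0]},{"offset":[-0.2465,-0.084,0.06],"twist":[0,0,0]},{"offset":[-0.2465,-0.084,0.09],"twist":[0,0,0]},{"offset":[-0.2465,-0.084,0.12],"twist":[0,0,0]},{"offset":[-0.2465,-0.084,0.145],"twist":[0,0,0]},{"offset":[-0.2465,-0.084,0.16],"twist":[0,0,0]},{"offset":[-0.2465,-0.084,0.168],"twist":[0,0,0]},{"offset":[-0.2465,-0.084,0.168],"twist":[0,0,0]},{"offset":[-0.2465,-0.084,0.168],"twist":[0,0,0]}]' 1
python3 -m crank '[{"offset":[0,0,0],"twist":[0,0,0]},{"offset":[0,0,0],"twist":[0,0,0]},{"offset":[0,0,0],"twist":[0,0,0]},{"offset":[0,0,0],"twist":[0,0,0]},{"offset":[0,0,0],"twist":[0,0,0]},{"offset":[0,0,0],"twist":[0,0,0]},{"offset":[0,0,0],"twist":[0,0,0]},{"offset":[0,0,0],"twist":[0,0,0]}]' 0 40
```

```text
t: 14.52
tool_pos: [0.5609, 0.0443, 0.113]
tool_rot: [1.978, 2.439, 0.002]
contact_force: [-0.3, -0.4, 0.4]
opening: 0.0855
grip_force: 0.0
t: 15.52
tool_pos: [0.5604, 0.0443, 0.1125]
tool_rot: [1.978, 2.44, 0.001]
contact_force: [-1.7, -0.5, 5.6]
opening: 0.047
grip_force: 41.3
```

```bash
python3 -m crank '[{"offset":[0,0,-0.005],"twist":[0,0,0]},{"offset":[0,0,-0.012],"twist":[0,0,0]},{"offset":[0,0,-0.025],"twist":[0,0,0]},{"offset":[0,0,-0.045],"twist":[0,0,0]},{"offset":[0,0,-0.065],"twist":[0,0,0]},{"offset":[0,0,-0.08],"twist":[0,0,0]},{"offset":[0,0,-0.085],"twist":[0,0,0]},{"offset":[0,0,-0.085],"twist":[0,0,0]}]'
python3 -c "
from h import *
go(.482,.295,.1015,1.78)"
```

```text
t: 16.52
tool_pos: [0.5601, 0.0444, 0.197]
tool_rot: [1.979, 2.44, 0.0]
contact_force: [0.1, -0.3, -2.5]
opening: 0.0473
grip_force: 41.4
t 16.5 offset [ 0.2614 -0.0247  0.0955] dist 0.279 twist [ 0.02  0.   -0.06] open 0.047 F [ 0.1 -0.3 -2.5]
```

```bash
python3 -m crank '[{"offset":[0.01,-0.005,0],"twist":[0,0,0]},{"offset":[0.03,-0.012,0],"twist":[0,0,0]},{"offset":[0.06,-0.025,0],"twist":[0,0,0]},{"offset":[0.1,-0.025,0],"twist":[0,0,0]},{"offset":[0.14,-0.025,0],"twist":[0,0,0]},{"offset":[0.18,-0.025,0],"twist":[0,0,0]},{"offset":[0.215,-0.025,0],"twist":[0,0,0]},{"offset":[0.24,-0.025,0],"twist":[0,0,0]},{"offset":[0.255,-0.025,0.01],"twist":[0,0,0]},{"offset":[0.261,-0.025,0.03],"twist":[0,0,0]},{"offset":[0.261,-0.025,0.055],"twist":[0,0,0]},{"offset":[0.261,-0.025,0.075],"twist":[0,0,0]},{"offset":[0.261,-0.025,0.086],"twist":[0,0,0]},{"offset":[0.261,-0.025,0.09],"twist":[0,0,0]},{"offset":[0.261,-0.025,0.092],"twist":[0,0,0]},{"offset":[0.261,-0.025,0.094],"twist":[0,0,0]},{"offset":[0.261,-0.025,0.0955],"twist":[0,0,0]},{"offset":[0.261,-0.025,0.0955],"twist":[0,0,0]},{"offset":[0.261,-0.025,0.0955],"twist":[0,0,0]}]'
```

```text
t: 18.9
tool_pos: [0.4818, 0.2947, 0.1016]
tool_rot: [1.979, 2.44, 0.001]
contact_force: [-0.5, 0.2, -1.9]
opening: 0.0473
grip_force: 41.8
```

```bash
python3 -m crank '[{"offset":[0,0,0.0007],"twist":[0,0,0]},{"offset":[0,0,0.0014],"twist":[0,0,0]},{"offset":[0,0,0.0014],"twist":[0,0,0]}]'
```

```text
t: 19.27
tool_pos: [0.4819, 0.2948, 0.1015]
tool_rot: [1.979, 2.44, 0.001]
contact_force: [-3.4, -0.9, 6.8]
opening: 0.0474
grip_force: 42.5
```

Touching down now; release, rise, check.

```bash
python3 -m crank '[{"offset":[0,0,0],"twist":[0,0,0]},{"offset":[0,0,0],"twist":[0,0,0]},{"offset":[0,0,0],"twist":[0,0,0]},{"offset":[0,0,0],"twist":[0,0,0]},{"offset":[0,0,0],"twist":[0,0,0]},{"offset":[0,0,-0.02],"twist":[0,0,0]},{"offset":[0,0,-0.06],"twist":[0,0,0]},{"offset":[0,0,-0.1],"twist":[0,0,0]},{"offset":[0,0,-0.14],"twist":[0,0,0]},{"offset":[0,0,-0.16],"twist":[0,0,0]},{"offset":[0,0,-0.16],"twist":[0,0,0]}]' 1
python3 - <<'E'
from h import *
im=get_image("scene");get_image("top")
cv2.imwrite("pics/s3.png",im[60:260,220:460,::-1].repeat(3,0).repeat(3,1))
find("square_tower",["scene","top"],z=.004,img=False)
find("round_tower",["scene","top"],z=.004,img=False)
find("upper_pot",["scene","top"],img=False)
find("lower_pot",["scene","top"],img=False)
find("round_foundation",["scene","top"],img=False)
find("square_foundation",["scene","top"],img=False)
E
```

```text
t: 20.65
tool_pos: [0.4825, 0.295, 0.2623]
tool_rot: [1.977, 2.439, 0.006]
contact_force: [-0.0, 0.1, -0.3]
opening: 0.0854
grip_force: 0.0
square_tower scene conf 0.76 [0.5907 0.3059 0.2623] IoU 0.93 rect [395. 131.  29.  57.]
square_tower top conf 0.67 [0.5896 0.3014 0.039 ] IoU 0.92 rect [156. 189.  59.  40.]
round_tower scene conf 0.66 [0.4812 0.2963] IoU 0.88 rect [356. 124.  23.  55.]
round_tower top conf 0.85 [0.4815 0.2939] IoU 0.94 rect [161. 247.  53.  27.]
upper_pot scene conf 0.67 [0.6222 0.0078] IoU 0.93 rect [342. 197.  32.  30.]
upper_pot top conf 0.64 [0.6212 0.0057] IoU 0.88 rect [318. 167.  34.  34.]
lower_pot scene conf 0.83 [0.622  0.0049] IoU 0.43 rect [341. 217.  28.  21.]
lower_pot top none
round_foundation scene conf 0.50 [0.5532 0.0455] IoU 0.36 rect [321. 203.  10.  11.]
round_foundation top conf 0.86 [0.5598 0.0434] IoU 0.90 rect [300. 203.  31.  30.]
square_foundation scene conf 0.58 [ 0.5798 -0.0451  0.2171] IoU 0.92 rect [307. 227.  32.  27.]
square_foundation top conf 0.77 [ 0.5778 -0.0444  0.2401] IoU 0.90 rect [344. 195.  36.  36.]
```

View pics/s3.png

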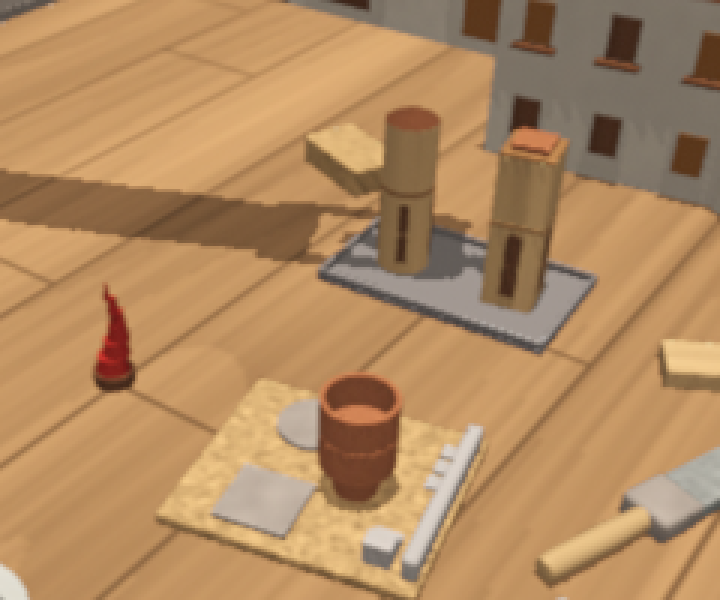

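```bash
python3 -c "
from h import *
go(.622,.007,.068,1.78)"
```

```text
t 21.4 offset [-0.3104  0.0779  0.1919] dist 0.373 twist [ 0.   -0.   -0.06] open 0.085 F [-0.3 -0.  -0.8]
```

```bash
python3 -m crank '[{"offset":[-0.03,0.008,0],"twist":[0,0,0]},{"offset":[-0.08,0.02,0],"twist":[0,0,0]},{"offset":[-0.13,0.033,0],"twist":[0,0,0]},{"offset":[-0.18,0.045,0],"twist":[0,0,0]},{"offset":[-0.23,0.058,0],"twist":[0,0,0]},{"offset":[-0.28,0.07,0.01],"twist":[0,0,0]},{"offset":[-0.3,0.075,0.03],"twist":[0,0,0]},{"offset":[-0.31,0.078,0.06],"twist":[0,0,0]},{"offset":[-0.31,0.078,0.09],"twist":[0,0,0]},{"offset":[-0.31,0.078,0.12],"twist":[0,0,0]},{"offset":[-0.31,0.078,0.145],"twist":[0,0,0]},{"offset":[-0.31,0.078,0.165],"twist":[0,0,0]},{"offset":[-0.31,0.078,0.18],"twist":[0,0,0]},{"offset":[-0.31,0.078,0.188],"twist":[0,0,0]},{"offset":[-0.31,0.078,0.192],"twist":[0,0,0]},{"offset":[-0.31,0.078,0.192],"twist":[0,0,0]},{"offset":[-0.31,0.078,0.192],"twist":[0,0,0]}]' 1 25
python3 - <<'E'
from h import *
im=get_image("wrist");cv2.imwrite("pics/w4.png",im[:,:,::-1])
go(.622,.007,.068,1.78)
E
```

```text
t: 23.48
tool_pos: [0.6226, 0.0073, 0.0688]
tool_rot: [1.978, 2.439, 0.001]
contact_force: [-0.9, 0.8, -0.4]
opening: 0.0856
grip_force: 0.0
t 23.5 offset [-0.0001 -0.0006  0.0007] dist 0.001 twist [ 0.08  0.02 -0.07] open 0.085 F [ 0.7 -0.7 -0.5]
```

View pics/w4.png

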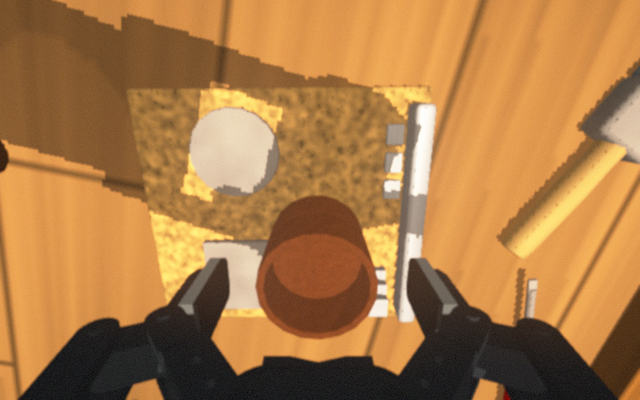

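```bash
python3 -m crank '[{"offset":[0,0,0],"twist":[0,0,0]},{"offset":[0,0,0],"twist":[0,0,0]},{"offset":[0,0,0],"twist":[0,0,0]},{"offset":[0,0,0],"twist":[0,0,0]},{"offset":[0,0,0],"twist":[0,0,0]},{"offset":[0,0,0],"twist":[0,0,0]}]' 0 25
python3 -m crank '[{"offset":[0,0,-0.003],"twist":[0,0,0]},{"offset":[0,0,-0.006],"twist":[0,0,0]},{"offset":[0,0,-0.009],"twist":[0,0,0]},{"offset":[0,0,-0.009],"twist":[0,0,0]}]'
python3 - <<'E'
from h import *
im=get_image("scene");cv2.imwrite("pics/s5.png",cv2.resize(im[140:260,270:420,::-1],None,fx=5,fy=5,interpolation=cv2.INTER_CUBIC))
E
```

```text
t: 24.28
tool_pos: [0.6224, 0.0073, 0.0685]
tool_rot: [1.978, 2.44, 0.001]
contact_force: [0.2, 0.3, 4.2]
opening: 0.0556
grip_force: 27.1
t: 24.78
tool_pos: [0.6221, 0.0074, 0.077]
tool_rot: [1.979, 2.44, 0.0]
contact_force: [-0.2, -0.3, -0.9]
opening: 0.0554
grip_force: 26.7
```

View pics/s5.png

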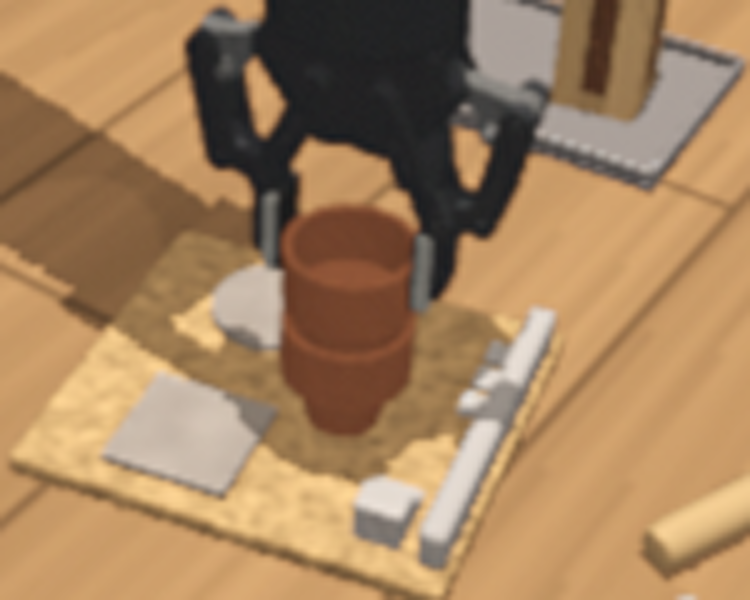

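```bash
python3 -m crank '[{"offset":[0,0,-0.004],"twist":[0,0,0]},{"offset":[0,0,-0.009],"twist":[0,0,0]},{"offset":[0,0,-0.015],"twist":[0,0,0]},{"offset":[0,0,-0.022],"twist":[0,0,0]},{"offset":[0,0,-0.03],"twist":[0,0,0]},{"offset":[0,0,-0.045],"twist":[0,0,0]},{"offset":[0,0,-0.06],"twist":[0,0,0]},{"offset":[0,0,-0.07],"twist":[0,0,0]},{"offset":[0,0,-0.07],"twist":[0,0,0]}]'
python3 - <<'E'
from h import *
get_image("scene")
find("lower_pot",["scene"],img=False);find("turntable",["scene","top"])
go(.499,-.2655,.0645,1.78)
E
```

```text
t: 25.95
tool_pos: [0.6229, 0.0073, 0.1486]
tool_rot: [1.977, 2.438, 0.002]
contact_force: [-0.1, -0.2, -1.1]
opening: 0.0556
grip_force: 26.7
lower_pot scene conf 0.82 [0.6218 0.0088] IoU 0.90 rect [339. 211.  30.  32.]
turntable scene conf 0.93 [ 0.5009 -0.2661] IoU 0.96 rect [194. 270.  69.  57.]
turntable top conf 0.83 [ 0.498  -0.2655] IoU 0.96 rect [464. 234.  65.  65.]
t 26.2 offset [-0.2417 -0.1762  0.0817] dist 0.310 twist [-0.08 -0.02 -0.06] open 0.056 F [ 0.1 -0.4 -1.6]
```

```bash
python3 -m crank '[{"offset":[-0.008,-0.006,0],"twist":[0,0,0]},{"offset":[-0.024,-0.018,0],"twist":[0,0,0]},{"offset":[-0.05,-0.036,0],"twist":[0,0,0]},{"offset":[-0.08,-0.058,0],"twist":[0,0,0]},{"offset":[-0.11,-0.08,0],"twist":[0,0,0]},{"offset":[-0.14,-0.102,0],"twist":[0,0,0]},{"offset":[-0.17,-0.124,0],"twist":[0,0,0]},{"offset":[-0.2,-0.146,0],"twist":[0,0,0]},{"offset":[-0.225,-0.164,0],"twist":[0,0,0]},{"offset":[-0.238,-0.173,0.01],"twist":[0,0,0]},{"offset":[-0.2415,-0.176,0.03],"twist":[0,0,0]},{"offset":[-0.2415,-0.176,0.05],"twist":[0,0,0]},{"offset":[-0.2415,-0.176,0.065],"twist":[0,0,0]},{"offset":[-0.2415,-0.176,0.073],"twist":[0,0,0]},{"offset":[-0.2415,-0.176,0.077],"twist":[0,0,0]},{"offset":[-0.2415,-0.176,0.079],"twist":[0,0,0]},{"offset":[-0.2415,-0.176,0.08],"twist":[0,0,0]},{"offset":[-0.2415,-0.176,0.08],"twist":[0,0,0]}]'
python3 -m crank '[{"offset":[0,0,0.001],"twist":[0,0,0]},{"offset":[0,0,0.002],"twist":[0,0,0]},{"offset":[0,0,0.002],"twist":[0,0,0]}]'
```

```text
t: 28.5
tool_pos: [0.5, -0.2655, 0.0674]
tool_rot: [1.978, 2.439, 0.0]
contact_force: [-0.3, -1.0, -0.4]
opening: 0.0553
grip_force: 26.7
t: 28.88
tool_pos: [0.4996, -0.2652, 0.0648]
tool_rot: [-1.979, -2.44, 0.0]
contact_force: [0.1, -0.1, -0.9]
opening: 0.0552
grip_force: 26.7
```

```bash
python3 -m crank '[{"offset":[0,0,0.0005],"twist":[0,0,0]},{"offset":[0,0,0.001],"twist":[0,0,0]},{"offset":[0,0,0.001],"twist":[0,0,0]}]'
```

```text
t: 29.25
tool_pos: [0.4998, -0.2654, 0.0645]
tool_rot: [1.979, 2.44, -0.0]
contact_force: [-1.6, 0.7, 4.9]
opening: 0.0553
grip_force: 27.2
```

Contact felt. Release, rise and check.

```bash
python3 -m crank '[{"offset":[0,0,0],"twist":[0,0,0]},{"offset":[0,0,0],"twist":[0,0,0]},{"offset":[0,0,0],"twist":[0,0,0]},{"offset":[0,0,0],"twist":[0,0,0]},{"offset":[0,0,0],"twist":[0,0,0]},{"offset":[0,0,-0.02],"twist":[0,0,0]},{"offset":[0,0,-0.06],"twist":[0,0,0]},{"offset":[0,0,-0.11],"twist":[0,0,0]},{"offset":[0,0,-0.16],"twist":[0,0,0]},{"offset":[0,0,-0.2],"twist":[0,0,0]},{"offset":[0,0,-0.22],"twist":[0,0,0]},{"offset":[0,0,-0.22],"twist":[0,0,0]}]' 1
python3 - <<'E'
from h import *
im=get_image("scene");im2=get_image("top")
cv2.imwrite("pics/s6.png",im[:,:,::-1])
find("upper_pot",["scene","top"],z=.034,img=False)
find("lower_pot",["scene","top"],img=False)
find("square_foundation",["scene","top"],img=False)
find("round_foundation",["scene","top"],img=False)
find("square_tower",["top"],z=.004,img=False)
find("round_tower",["top"],z=.004,img=False)
go(.482,.2948,.1005,1.78)
E
```

```text
t: 30.75
tool_pos: [0.5003, -0.2657, 0.286]
tool_rot: [1.976, 2.437, 0.0]
contact_force: [0.9, 0.3, -1.0]
opening: 0.0854
grip_force: 0.0
upper_pot scene conf 0.81 [ 0.5018 -0.2678] IoU 0.91 rect [191. 257.  37.  42.]
upper_pot top conf 0.76 [ 0.499  -0.2639] IoU 0.89 rect [471. 229.  35.  32.]
lower_pot scene conf 0.73 [0.6214 0.0082] IoU 0.90 rect [341. 211.  27.  32.]
lower_pot top conf 0.82 [0.621  0.0063] IoU 0.94 rect [319. 170.  31.  29.]
square_foundation scene conf 0.65 [ 0.5789 -0.0445  0.2747] IoU 0.90 rect [307. 226.  33.  24.]
square_foundation top conf 0.81 [ 0.5786 -0.0457  0.2011] IoU 0.93 rect [344. 191.  36.  32.]
round_foundation scene conf 0.64 [0.5555 0.0425] IoU 0.57 rect [324. 202.  19.  16.]
round_foundation top conf 0.92 [0.559  0.0432] IoU 0.88 rect [300. 204.  27.  28.]
square_tower top conf 0.65 [0.5892 0.2995 0.1008] IoU 0.94 rect [155. 188.  62.  42.]
round_tower top conf 0.97 [0.4805 0.2938] IoU 0.94 rect [160. 245.  56.  29.]
t 31.4 offset [0.5516 0.0985 0.1833] dist 0.590 twist [-0.01 -0.02 -0.07] open 0.085 F [-0.2 -0.  -0.3]
```

View pics/s6.png

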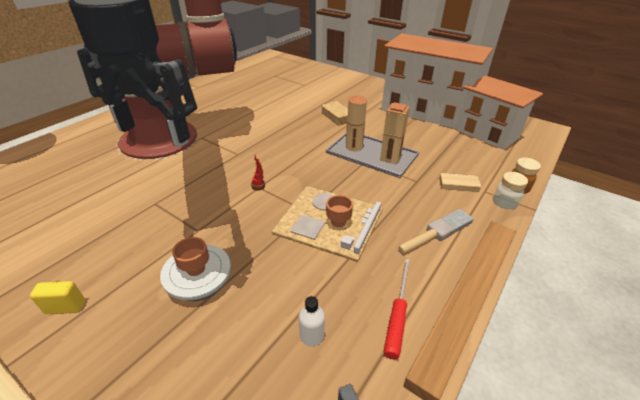

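```bash
python3 -m crank '[{"offset":[0.03,0.005,0],"twist":[0,0,0]},{"offset":[0.08,0.014,0],"twist":[0,0,0]},{"offset":[0.13,0.023,0],"twist":[0,0,0]},{"offset":[0.18,0.032,0],"twist":[0,0,0]},{"offset":[0.23,0.041,0],"twist":[0,0,0]},{"offset":[0.28,0.05,0],"twist":[0,0,0]},{"offset":[0.33,0.059,0],"twist":[0,0,0]},{"offset":[0.38,0.068,0],"twist":[0,0,0]},{"offset":[0.43,0.077,0],"twist":[0,0,0]},{"offset":[0.48,0.086,0],"twist":[0,0,0]},{"offset":[0.52,0.093,0],"twist":[0,0,0]},{"offset":[0.545,0.0975,0],"twist":[0,0,0]},{"offset":[0.5515,0.0985,0.02],"twist":[0,0,0]},{"offset":[0.5515,0.0985,0.05],"twist":[0,0,0]}]' 1
python3 -c "
from h import *
go(.482,.2948,.1015,1.78)"
```

```text
t: 33.1
tool_pos: [0.4824, 0.2947, 0.2332]
tool_rot: [1.977, 2.44, 0.002]
contact_force: [-0.1, 0.6, 0.0]
opening: 0.0852
grip_force: 0.0
t 33.1 offset [ 0.0002 -0.0006  0.1317] dist 0.132 twist [ 0.08  0.01 -0.03] open 0.085 F [-0.1  0.6  0. ]
```

```bash
python3 -m crank '[{"offset":[0,0,0.03],"twist":[0,0,0]},{"offset":[0,0,0.06],"twist":[0,0,0]},{"offset":[0,0,0.09],"twist":[0,0,0]},{"offset":[0,0,0.115],"twist":[0,0,0]},{"offset":[0,0,0.127],"twist":[0,0,0]},{"offset":[0,0,0.131],"twist":[0,0,0]},{"offset":[0,0,0.131],"twist":[0,0,0]},{"offset":[0,0,0.131],"twist":[0,0,0]}]' 1
python3 -m crank '[{"offset":[0,0,0],"twist":[0,0,0]},{"offset":[0,0,0],"twist":[0,0,0]},{"offset":[0,0,0],"twist":[0,0,0]},{"offset":[0,0,0],"twist":[0,0,0]},{"offset":[0,0,0],"twist":[0,0,0]},{"offset":[0,0,0],"twist":[0,0,0]},{"offset":[0,0,0],"twist":[0,0,0]},{"offset":[0,0,0],"twist":[0,0,0]}]' 0 40
python3 -m crank '[{"offset":[0,0,-0.005],"twist":[0,0,0]},{"offset":[0,0,-0.012],"twist":[0,0,0]},{"offset":[0,0,-0.025],"twist":[0,0,0]},{"offset":[0,0,-0.045],"twist":[0,0,0]},{"offset":[0,0,-0.07],"twist":[0,0,0]},{"offset":[0,0,-0.09],"twist":[0,0,0]},{"offset":[0,0,-0.095],"twist":[0,0,0]},{"offset":[0,0,-0.095],"twist":[0,0,0]}]'
python3 -c "
from h import *
go(.5597,.0438,.1125,1.78)"
```

```text
t: 34.1
tool_pos: [0.4829, 0.295, 0.1042]
tool_rot: [1.978, 2.439, 0.003]
contact_force: [-1.0, 0.7, 0.1]
opening: 0.0854
grip_force: 0.0
t: 35.1
tool_pos: [0.4823, 0.2948, 0.1035]
tool_rot: [1.979, 2.44, 0.001]
contact_force: [-2.5, -0.5, 5.1]
opening: 0.0468
grip_force: 41.2
t: 36.1
tool_pos: [0.4822, 0.2947, 0.1981]
tool_rot: [1.979, 2.44, 0.001]
contact_force: [0.8, -0.2, -2.1]
opening: 0.0473
grip_force: 41.5
t 36.1 offset [-0.2615  0.024   0.0856] dist 0.276 twist [ 0.02 -0.01 -0.06] open 0.047 F [ 0.8 -0.2 -2.1]
```

```bash
python3 -m crank '[{"offset":[-0.01,0.001,0],"twist":[0,0,0]},{"offset":[-0.03,0.003,0],"twist":[0,0,0]},{"offset":[-0.06,0.006,0],"twist":[0,0,0]},{"offset":[-0.1,0.009,0],"twist":[0,0,0]},{"offset":[-0.14,0.013,0],"twist":[0,0,0]},{"offset":[-0.18,0.017,0],"twist":[0,0,0]},{"offset":[-0.215,0.02,0],"twist":[0,0,0]},{"offset":[-0.24,0.022,0],"twist":[0,0,0]},{"offset":[-0.255,0.024,0.005],"twist":[0,0,0]},{"offset":[-0.2615,0.024,0.02],"twist":[0,0,0]},{"offset":[-0.2615,0.024,0.045],"twist":[0,0,0]},{"offset":[-0.2615,0.024,0.065],"twist":[0,0,0]},{"offset":[-0.2615,0.024,0.075],"twist":[0,0,0]},{"offset":[-0.2615,0.024,0.079],"twist":[0,0,0]},{"offset":[-0.2615,0.024,0.081],"twist":[0,0,0]},{"offset":[-0.2615,0.024,0.082],"twist":[0,0,0]},{"offset":[-0.2615,0.024,0.082],"twist":[0,0,0]},{"offset":[-0.2615,0.024,0.082],"twist":[0,0,0]}]'
python3 -m crank '[{"offset":[0,0,0.0007],"twist":[0,0,0]},{"offset":[0,0,0.0013],"twist":[0,0,0]},{"offset":[0,0,0.0013],"twist":[0,0,0]}]'
```

```text
t: 38.35
tool_pos: [0.5599, 0.0437, 0.1164]
tool_rot: [1.978, 2.44, 0.001]
contact_force: [0.2, 0.6, -1.6]
opening: 0.0471
grip_force: 41.5
t: 38.72
tool_pos: [0.5597, 0.0438, 0.1146]
tool_rot: [1.979, 2.44, 0.0]
contact_force: [0.8, -0.6, -1.4]
opening: 0.0474
grip_force: 41.6
```

```bash
python3 -m crank '[{"offset":[0,0,0.0005],"twist":[0,0,0]},{"offset":[0,0,0.001],"twist":[0,0,0]},{"offset":[0,0,0.001],"twist":[0,0,0]}]'
```

```text
t: 39.1
tool_pos: [0.5598, 0.0437, 0.1145]
tool_rot: [1.979, 2.44, -0.0]
contact_force: [-3.2, -0.6, 5.8]
opening: 0.0467
grip_force: 42.1
```

```bash
python3 -m crank '[{"offset":[0,0,0],"twist":[0,0,0]},{"offset":[0,0,0],"twist":[0,0,0]},{"offset":[0,0,0],"twist":[0,0,0]},{"offset":[0,0,0],"twist":[0,0,0]},{"offset":[0,0,0],"twist":[0,0,0]},{"offset":[0,0,-0.02],"twist":[0,0,0]},{"offset":[0,0,-0.06],"twist":[0,0,0]},{"offset":[0,0,-0.1],"twist":[0,0,0]},{"offset":[0,0,-0.14],"twist":[0,0,0]},{"offset":[0,0,-0.17],"twist":[0,0,0]},{"offset":[0,0,-0.17],"twist":[0,0,0]}]' 1
python3 - <<'E'
from h import *
get_image("top")
find("round_tower",["top"],img=False)
go(.591,.303,.1025,1.78)
E
```

```text
t: 40.48
tool_pos: [0.5614, 0.0437, 0.2889]
tool_rot: [1.974, 2.435, 0.008]
contact_force: [0.3, 0.5, 1.2]
opening: 0.0852
grip_force: 0.0
round_tower top none
t 40.6 offset [0.2472 0.0842 0.1815] dist 0.318 twist [ 0.04  0.01 -0.06] open 0.085 F [ 0.9 -0.2 -0.9]
```

```bash
python3 -m crank '[{"offset":[0.03,0.01,0],"twist":[0,0,0]},{"offset":[0.08,0.027,0],"twist":[0,0,0]},{"offset":[0.13,0.044,0],"twist":[0,0,0]},{"offset":[0.18,0.061,0],"twist":[0,0,0]},{"offset":[0.22,0.075,0],"twist":[0,0,0]},{"offset":[0.247,0.084,0],"twist":[0,0,0]},{"offset":[0.247,0.084,0.03],"twist":[0,0,0]},{"offset":[0.247,0.084,0.06],"twist":[0,0,0]},{"offset":[0.247,0.084,0.09],"twist":[0,0,0]},{"offset":[0.247,0.084,0.12],"twist":[0,0,0]},{"offset":[0.247,0.084,0.15],"twist":[0,0,0]},{"offset":[0.247,0.084,0.17],"twist":[0,0,0]},{"offset":[0.247,0.084,0.18],"twist":[0,0,0]},{"offset":[0.247,0.084,0.182],"twist":[0,0,0]},{"offset":[0.247,0.084,0.182],"twist":[0,0,0]},{"offset":[0.247,0.084,0.182],"twist":[0,0,0]}]' 1
python3 -m crank '[{"offset":[0,0,0],"twist":[0,0,0]},{"offset":[0,0,0],"twist":[0,0,0]},{"offset":[0,0,0],"twist":[0,0,0]},{"offset":[0,0,0],"twist":[0,0,0]},{"offset":[0,0,0],"twist":[0,0,0]},{"offset":[0,0,0],"twist":[0,0,0]},{"offset":[0,0,0],"twist":[0,0,0]},{"offset":[0,0,0],"twist":[0,0,0]}]' 0 40
python3 -m crank '[{"offset":[0,0,-0.005],"twist":[0,0,0]},{"offset":[0,0,-0.012],"twist":[0,0,0]},{"offset":[0,0,-0.025],"twist":[0,0,0]},{"offset":[0,0,-0.045],"twist":[0,0,0]},{"offset":[0,0,-0.07],"twist":[0,0,0]},{"offset":[0,0,-0.095],"twist":[0,0,0]},{"offset":[0,0,-0.12],"twist":[0,0,0]},{"offset":[0,0,-0.145],"twist":[0,0,0]},{"offset":[0,0,-0.17],"twist":[0,0,0]},{"offset":[0,0,-0.19],"twist":[0,0,0]},{"offset":[0,0,-0.195],"twist":[0,0,0]},{"offset":[0,0,-0.195],"twist":[0,0,0]}]'
python3 - <<'E'
from h import *
im=get_image("scene");get_image("top")
cv2.imwrite("pics/s7.png",im[60:260,220:460,::-1].repeat(3,0).repeat(3,1))
find("round_tower",["scene","top"],img=False)
find("lower_pot",["scene","top"],img=False)
go(.5787,-.0447,.1135,1.78)
E
```

```text
t: 42.58
tool_pos: [0.5916, 0.3031, 0.1031]
tool_rot: [1.978, 2.439, 0.003]
contact_force: [0.2, 1.0, -0.3]
opening: 0.0857
grip_force: 0.0
t: 43.58
tool_pos: [0.5911, 0.3029, 0.1021]
tool_rot: [1.978, 2.44, 0.001]
contact_force: [1.4, -0.7, 4.3]
opening: 0.0456
grip_force: 42.2
t: 45.08
tool_pos: [0.5908, 0.3028, 0.2966]
tool_rot: [-1.979, -2.44, 0.0]
contact_force: [-0.6, -0.3, -1.5]
opening: 0.0454
grip_force: 41.8
round_tower scene conf 0.75 [0.558  0.0456] IoU 0.91 rect [326. 176.  27.  62.]
round_tower top conf 0.65 [0.5583 0.0428] IoU 0.93 rect [299. 198.  32.  32.]
lower_pot scene conf 0.56 [0.6232 0.0057] IoU 0.95 rect [338. 210.  30.  32.]
lower_pot top conf 0.81 [0.6214 0.0062] IoU 0.89 rect [318. 168.  33.  28.]
t 45.4 offset [-0.3374 -0.0829  0.1822] dist 0.392 twist [-0.11  0.01 -0.07] open 0.046 F [ 0.1 -0.  -1.8]
```

View pics/s7.png

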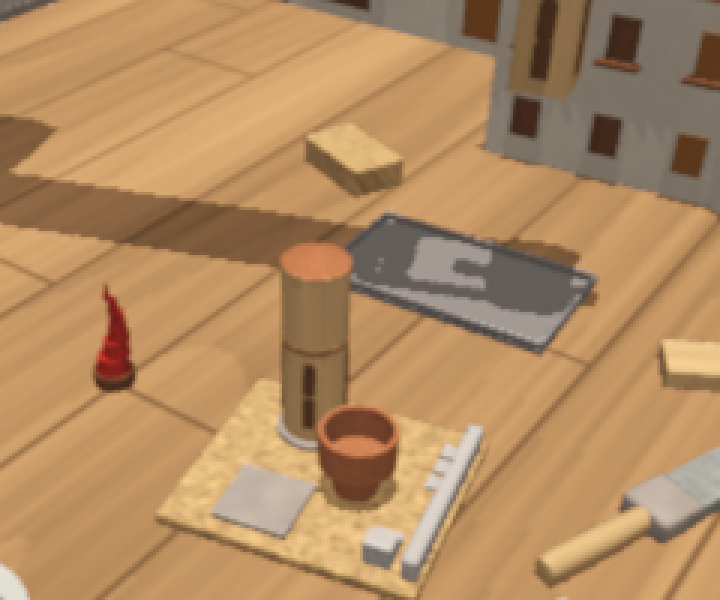

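```bash
python3 -m crank '[{"offset":[-0.01,-0.002,0],"twist":[0,0,0]},{"offset":[-0.03,-0.007,0],"twist":[0,0,0]},{"offset":[-0.06,-0.015,0],"twist":[0,0,0]},{"offset":[-0.1,-0.025,0],"twist":[0,0,0]},{"offset":[-0.14,-0.034,0],"twist":[0,0,0]},{"offset":[-0.18,-0.044,0],"twist":[0,0,0]},{"offset":[-0.22,-0.054,0],"twist":[0,0,0]},{"offset":[-0.26,-0.064,0],"twist":[0,0,0]},{"offset":[-0.295,-0.073,0],"twist":[0,0,0]},{"offset":[-0.322,-0.079,0],"twist":[0,0,0]},{"offset":[-0.334,-0.082,0],"twist":[0,0,0]},{"offset":[-0.3375,-0.083,0.01],"twist":[0,0,0]},{"offset":[-0.3375,-0.083,0.04],"twist":[0,0,0]},{"offset":[-0.3375,-0.083,0.07],"twist":[0,0,0]},{"offset":[-0.3375,-0.083,0.1],"twist":[0,0,0]},{"offset":[-0.3375,-0.083,0.13],"twist":[0,0,0]},{"offset":[-0.3375,-0.083,0.155],"twist":[0,0,0]},{"offset":[-0.3375,-0.083,0.17],"twist":[0,0,0]},{"offset":[-0.3375,-0.083,0.175],"twist":[0,0,0]},{"offset":[-0.3375,-0.083,0.175],"twist":[0,0,0]}]'
python3 -c "
from h import *
get_image('scene');go(.5787,-.0447,.1131,1.78)"
```

```text
t: 47.88
tool_pos: [0.5796, -0.0444, 0.122]
tool_rot: [1.978, 2.44, 0.001]
contact_force: [-0.9, -0.7, -1.5]
opening: 0.0456
grip_force: 41.8
t 47.9 offset [ 0.0001 -0.0013  0.0095] dist 0.010 twist [ 0.09  0.04 -0.05] open 0.046 F [-0.1 -0.  -2. ]
```

```bash
python3 -m crank '[{"offset":[0,-0.001,0.003],"twist":[0,0,0]},{"offset":[0,-0.001,0.005],"twist":[0,0,0]},{"offset":[0,-0.001,0.007],"twist":[0,0,0]},{"offset":[0,-0.001,0.008],"twist":[0,0,0]},{"offset":[0,-0.001,0.0085],"twist":[0,0,0]},{"offset":[0,-0.001,0.0085],"twist":[0,0,0]},{"offset":[0,-0.001,0.0085],"twist":[0,0,0]}]'
```

```text
t: 48.8
tool_pos: [0.5784, -0.0448, 0.1132]
tool_rot: [1.979, 2.44, 0.0]
contact_force: [-0.6, 0.5, -0.9]
opening: 0.0456
grip_force: 41.9
```

```bash
python3 -m crank '[{"offset":[0,0,0.0005],"twist":[0,0,0]},{"offset":[0,0,0.001],"twist":[0,0,0]},{"offset":[0,0,0.001],"twist":[0,0,0]}]'
```

```text
t: 49.18
tool_pos: [0.5785, -0.0449, 0.113]
tool_rot: [1.979, 2.44, -0.0]
contact_force: [-2.7, 1.1, 5.9]
opening: 0.0456
grip_force: 42.5
```

Seated. Release, rise, move off towards the base, then check.

```bash
python3 -m crank '[{"offset":[0,0,0],"twist":[0,0,0]},{"offset":[0,0,0],"twist":[0,0,0]},{"offset":[0,0,0],"twist":[0,0,0]},{"offset":[0,0,0],"twist":[0,0,0]},{"offset":[0,0,0],"twist":[0,0,0]},{"offset":[0,0,-0.02],"twist":[0,0,0]},{"offset":[0,0,-0.06],"twist":[0,0,0]},{"offset":[0,0,-0.1],"twist":[0,0,0]},{"offset":[0,0,-0.14],"twist":[0,0,0]},{"offset":[0,0,-0.18],"twist":[0,0,0]},{"offset":[-0.04,0,-0.2],"twist":[0,0,0]},{"offset":[-0.09,0,-0.2],"twist":[0,0,0]},{"offset":[-0.14,0,-0.2],"twist":[0,0,0]},{"offset":[-0.19,0,-0.2],"twist":[0,0,0]},{"offset":[-0.24,0,-0.2],"twist":[0,0,0]},{"offset":[-0.28,0,-0.2],"twist":[0,0,0]},{"offset":[-0.3,0,-0.2],"twist":[0,0,0]},{"offset":[-0.3,0,-0.2],"twist":[0,0,0]}]' 1
python3 - <<'E'
from h import *
im=get_image("scene");get_image("top")
cv2.imwrite("pics/s8.png",im[:,:,::-1])
for n in ("square_tower","round_tower","lower_pot","charm","glue"): find(n,["scene","top"],img=False)
find("upper_pot",["scene","top"],z=.034,img=False)
E
```

```text
t: 51.42
tool_pos: [0.6403, -0.3389, 0.3126]
tool_rot: [1.98, 2.439, 0.001]
contact_force: [-0.3, 1.0, -0.4]
opening: 0.0855
grip_force: 0.0
square_tower scene conf 0.91 [ 0.5796 -0.0443  0.307 ] IoU 0.94 rect [308. 195.  34.  74.]
square_tower top conf 0.57 [ 0.577  -0.0445  0.1873] IoU 0.95 rect [348. 188.  37.  44.]
round_tower scene conf 0.56 [0.5556 0.0492] IoU 0.67 rect [326. 174.  24.  62.]
round_tower top conf 0.69 [0.5583 0.042 ] IoU 0.95 rect [300. 198.  33.  35.]
lower_pot scene conf 0.83 [0.6219 0.0081] IoU 0.92 rect [339. 209.  28.  35.]
lower_pot top conf 0.80 [0.6207 0.0063] IoU 0.87 rect [318. 171.  30.  30.]
charm scene none
charm top conf 0.72 [0.3868 0.0062] IoU 0.88 rect [323. 293.  17.  18.]
glue scene conf 0.87 [ 0.7286 -0.229 ] IoU 0.86 rect [312. 321.  26.  45.]
glue top conf 0.75 [ 0.7305 -0.2323] IoU 0.91 rect [439. 110.  29.  26.]
upper_pot scene conf 0.75 [ 0.503  -0.2669] IoU 0.90 rect [190. 256.  36.  40.]
upper_pot top conf 0.86 [ 0.4987 -0.2668] IoU 0.92 rect [472. 229.  39.  33.]
```

View pics/s8.png

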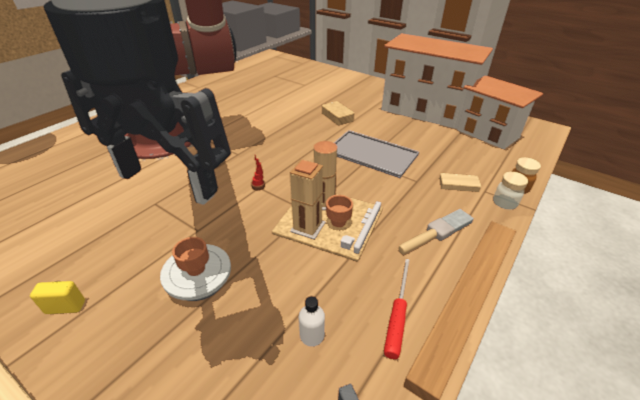

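The picture shows both towers upright on their slabs (308,195 and 326,174), the lower pot in place (339,209), the upper pot mid-turntable (190,256), and the charm and glue where they started. The arm is clear of everything.

```bash
python3 -c "
from station import *
print(finish_job())"
```

```text
the job is handed in; nothing more can be done
None
```

I handed the job in at about 52 s of the 131 s allowed; in the last pictures both towers stand upright on their own slabs, the upper pot is mid-turntable, and the lower pot, charm and glue have not visibly moved (the hand-in call gave no verdict).

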